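# Show a clamped phone to the inspection scope side after side

## Task

The inspection scope is looking over the phone that is clamped upright on the hand-turned turntable; its screen is done, the other three sides are still to be shown. Turn the table gently by pushing its posts, never touching the phone or the scope, so that the lens squarely sees first the edge with the long rocker button, then the back with the camera bump, and last the plain edge; at each of them stop and take the hand right off the turntable for a good second. Finish with the plain edge to the lens, and leave the things lying around where they are.

Things in the scene. Friction and masses are not known exactly. Their poses are not given: they have to be found in the camera images.
- phone: Grey rugged phone 150 mm tall, 74 wide, 14 thick, clamped upright on the turntable and turning with it. Origin: centre of its bottom end, on the turning axis, 36 mm above the work surface. z up; +x out of the screen (black glass); -x out of the back (camera bump 30 x 56 mm, 5 mm proud); +y out of the edge with a black rocker button 60 mm long, 5 mm proud; -y out of the plain edge.
- platter (a joint): Angle of the turntable's plate in rad, growing anticlockwise from above; turns either way (stops at 12.6 rad), stays where it is left, friction about 2 N at a post. Its four upright steel posts, 14 mm in diameter, reach from 30 to 90 mm above the work surface and stand 105 mm from the axis, midway between the phone's four side directions (45 degrees from its x and y axes).
- stand: The turntable's fixed black foot, a disc 190 mm across, 16 mm high; origin on the turning axis, on the work surface. On it turns an aluminium plate 244 mm across, its top 30 mm above the work surface, carrying the clamp (within 35 mm of the axis, up to 58 mm high), the phone and four steel posts.
- back (a point): Centre of the phone's back, 7 mm from the axis towards the phone's -x, 111 mm above the work surface.
- rocker_edge (a point): Centre of the phone's edge with the rocker button, 37 mm from the axis towards the phone's +y, 111 mm above the work surface.
- plain_edge (a point): Centre of the phone's plain edge, 37 mm from the axis towards the phone's -y, 111 mm above the work surface.
- scope: Fixed inspection scope: a grey level tube with a 60 mm black ring round its lens, 115 mm above the work surface, held by a 200 mm steel pillar on a round foot 100 mm across, centred 310 mm from the turning axis. Origin: on the turning axis, on the work surface; +x points from there to the lens (240 mm away), which looks straight back along it. The direction differs each time.
- multimeter: Bystander: red multimeter lying flat, 150 (x) x 75 x 34 mm, a dial on top; origin at the centre of its underside.
- spool: Bystander: white spool standing on end, 60 mm in diameter, 42 mm high; origin at the centre of its underside.
- parts_tray: Bystander: white open parts tray, 90 (x) x 75 x 28 mm; origin at the centre of its underside.
Mind the look-alikes: they are no part of the job. Of the things that look like the stand, the larger one is meant. There is more than one size of the scope; the one meant has the size given above.

How it is judged (in metres and radians):
On the way, in this order (a step that is already met when the one before it is completed fails the run):
1. the edge with the rocker button faces the lens within 10 degrees, at rest, the robot off the turntable, for 0.6 s (angle between the y axis of phone and the x axis of scope, either way round below 0.175 rad and x of rocker_edge in the frame of scope above 0 m and contact force between each of the arm, the fingers and stand below 0.2 N and velocity of joint platter between -0.05 and 0.05 rad/s), for 0.6 s.
2. the back faces the lens within 10 degrees, at rest, the robot off the turntable, for 0.6 s (angle between the x axis of phone and the x axis of scope, either way round below 0.175 rad and x of back in the frame of scope above 0 m and contact force between each of the arm, the fingers and stand below 0.2 N and velocity of joint platter between -0.05 and 0.05 rad/s), for 0.6 s.
At the end, for the whole second after the job is handed in: The turntable stands still with the phone's plain edge facing the lens within 10 degrees, the robot is off the turntable, and the multimeter, spool and parts tray are within 20 mm of where they were (angle between the y axis of phone and the x axis of scope, either way round below 0.175 rad and x of plain_edge in the frame of scope above 0 m and contact force between each of the arm, the fingers and stand below 0.2 N and velocity of joint platter between -0.05 and 0.05 rad/s and distance of each of multimeter, spool, parts_tray from where it was at the start of the episode below 0.02 m); the robot touches nothing.
It fails at once if the robot touches the phone (over 1 N) (contact force between any of the arm, the fingers and phone above 1 N).
It fails at once if the robot touches the scope (over 1 N) (contact force between any of the arm, the fingers and scope above 1 N).
It fails at once if the turntable is spun faster than 4 rad/s (velocity of joint platter above 4 rad/s or velocity of joint platter below -4 rad/s).
It fails at once if a bystander is moved more than 20 mm (distance of any of multimeter, spool, parts_tray from where it was at the start of the episode above 0.02 m).
It also fails if it takes over 64 s, if anything falls off the work surface, if the arm or the gripper's body presses on something with over 40 N, if the wrist force passes 120 N, or if a joint passes its speed limit or range.

## Robot

A 6-joint arm with a two-finger parallel gripper is mounted at the origin on the work surface. World frame = base frame: x ahead of the robot, y to its left, z up, the work surface at z = 0. Lengths are in mm, angles in rad, forces in N, time in s.
With the tool pointing down it reaches from about 350 to 975 mm from the base axis. Payload 7.1 kg.
Tool frame: the origin (TCP) lies midway between the tips of the shut fingers; the grasp point (between the pads) lies 19 mm behind it; z points along the fingers, y is the line along which they close (so a half turn about z gives the same grasp; the last joint's range is limited). The gripper opens to 88 mm and grips with 3 to 60 N. Pads are 20 mm wide; open, the fingers measure 115 mm over their backs; the gripper's body (75 mm by 178 mm) begins 61 mm behind the grasp point.
Start: joints at [-1.231, 0.423, 1.63, -0, 1.089, -0.019], TCP at [219.486, -585.176, 185.975] pointing down, gripper open.
Joint ranges: [-3, 3], [-0.9, 2.11], [0.09, 2.58], [-1.31, 4.45], [0.11, 2.69], [-2.54, 2.54]. Speed limits (rad/s): [2.39, 2.39, 3.01, 3.14, 3.14, 3.14].

## Interface

Orientations are given as a rotation vector (axis times angle).
In Python, from workcell import get_obs, get_image, camera_params, close_job gives the robot as it stands.
- The arm moves only by the shell command python3 -m creep 'ROWS' [OPENING]. ROWS is a JSON object of lists of equal length, an entry for each row: "delta_pos": the shift along the tool's x, y, z in m, a list of three; "twist": the turn, a rotation vector about the tool's x, y, z in degrees, a list of three. A call has 1 to 20 rows; each row shifts and turns the commanded pose from where the row before left it, along the tool's axes as they then stand; what a row does not reach is not made up. A row lasts 1/12 s, in which the tool goes at most 41.7 mm and 7.16 degrees, less where a joint would pass 70% of its speed; a pose out of reach is approached as far as the arm can. A call with a gripper value outside its range is refused whole. OPENING is the opening, from 0 (shut) to 1 (fully open), set as the call begins (- or left out, the last holds). The fingers move at their own pace and stop on an object; the grip force is fixed at half the most. Time passes only in rows, so rows that do not move let the fingers close. It gives the time, the measured TCP pose, the force, the opening and the grip force at its end, in the units of the state.
- get_obs(): the state, without advancing time (a new reading comes with each control period).
- get_image(name): name is "scene" or "top"; returns (picture, depth): 420x560x3 uint8, red, green, blue; 420x560 float32, mm along the optical axis (not along the pixel's ray), 0 where there is no reading.
- camera_params(name): a dict with "camera_matrix" (3x3 intrinsics, pixels), "extrinsics" (4x4, takes a point from camera to world coordinates). Camera axes: x right, y down, z forward; pixel columns grow to the right and rows downward; lengths in mm; the calibration is good to about 2 mm. A picture is of the moment at which its call begins. camera_params takes no time and is no camera call.
- close_job(): hands the job in; it is judged then, once.
The state is a dict: "t": time; "qpos": joint angles; "qvel": joint speeds; "joint_torque": joint torques, N m; "ee_pos": TCP position; "orientation": TCP orientation; "ft_force": force on the tool from outside, world axes, zero at the start; "moment": the same for the moment, N m; "width": finger opening in mm; "grasp_force": force on a finger pad.
Only numpy, scipy, OpenCV 4.12 (cv2) and the standard library are available. Lean on these libraries where they do the work, as an engineer would, in place of code of your own. Each camera call takes 0.05 s, during which the arm holds its last target. There are 200 camera calls.

## Working session

There is one attempt and no reset: what is moved stays moved. The work goes in short steps, Python scripts to look and compute and a shell command to move; the robot and the scene stay as the last step left them, time stands still between calls to the robot, and variables do not carry over. Pictures are saved under pics/ and viewed, at most 10 in all, crops included, and the job is handed in when it is done.

```bash
mkdir -p pics; ls; python3 - <<'E'
from workcell import *
import cv2,numpy as np
for n in("scene","top"):
    p,d=get_image(n); cv2.imwrite(f"pics/{n}0.png",p[:,:,::-1]); np.savez(f"{n}0.npz",p=p,d=d)
    c=camera_params(n); print(n,np.round(c["camera_matrix"],1).tolist(),np.round(c["extrinsics"],3).tolist())
o=get_obs();print(o["t"],o["ee_pos"],o["orientation"],o["width"])
E
```

```text
pics
scene [[414.1, 0.0, 281.0], [0.0, 414.1, 205.2], [0.0, 0.0, 1.0]] [[-0.051, 0.777, -0.627, 1187.371], [0.999, 0.036, -0.037, 200.041], [-0.006, -0.628, -0.778, 1217.71], [0.0, 0.0, 0.0, 1.0]]
top [[505.8, 0.0, 279.2], [0.0, 505.8, 215.8], [0.0, 0.0, 1.0]] [[-0.015, -0.997, 0.079, 151.164], [-1.0, 0.015, 0.007, 123.191], [-0.008, -0.079, -0.997, 1927.073], [0.0, 0.0, 0.0, 1.0]]
0.1 [ 219.29437573 -584.64742867  185.2758657 ] [-3.08982163e+00 -5.60325961e-01  3.87605700e-04] 87.58932337602766
```

View pics/scene0.png

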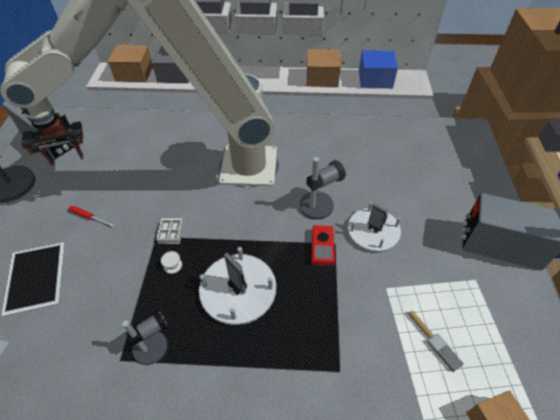

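View pics/top0.png

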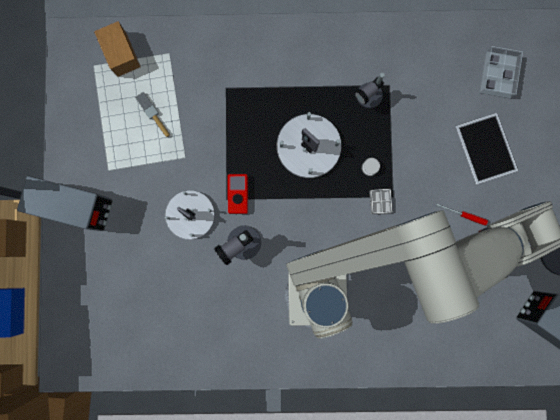

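In the top view, the turntables are at (309,146), which is larger, and (190,214), which is smaller. The scopes are at (370,93), facing the large table, and (238,245), facing the small one. The large table and the scope at (370,93) fit the description. I'll confirm this with one crop and some measurements.

```bash
cat > h.py <<'E'
import numpy as np,cv2
from workcell import *
C={n:camera_params(n) for n in("scene","top")}
def ray(n,u,v,z):
    c=C[n];d=c["extrinsics"][:3,:3]@np.linalg.inv(c["camera_matrix"])@[u,v,1];o=c["extrinsics"][:3,3]
    return (o+d*(z-o[2])/d[2])
def cloud(n,d):
    c=C[n];v,u=np.mgrid[:420,:560];K=c["camera_matrix"]
    P=np.stack([(u-K[0,2])/K[0,0]*d,(v-K[1,2])/K[1,1]*d,d],-1)
    return P@c["extrinsics"][:3,:3].T+c["extrinsics"][:3,3]
def disc(n,p,box):
    u0,v0,u1,v1=box;m=np.zeros((420,560),np.uint8)
    h=cv2.cvtColor(p,cv2.COLOR_RGB2HSV);m[v0:v1,u0:u1]=((h[...,2]>130)&(h[...,1]<60))[v0:v1,u0:u1]*255
    cs,_=cv2.findContours(m,cv2.RETR_EXTERNAL,cv2.CHAIN_APPROX_NONE);c=max(cs,key=cv2.contourArea)
    q=np.array([ray(n,*x[0],30)[:2] for x in cv2.convexHull(c)],np.float32)
    return q
E
python3 - <<'E'
from h import *
T=np.load("top0.npz");S=np.load("scene0.npz")
for n,D,b in(("top",T,(265,105,350,185)),("top",T,(160,185,222,245)),("scene",S,(190,250,285,328))):
    q=disc(n,D["p"],b);print(n,cv2.minEnclosingCircle(q),cv2.fitEllipse(q))
P=cloud("top",T["d"])
for nm,(u,v) in dict(meter=(237,190),spool=(371,167),tray=(381,201),scope=(370,95),scope2=(238,245)).items(): print(nm,P[v,u].round())
for n,D,lo,hi,b in (("top",T,70,100,(265,90,350,190)),("scene",S,70,100,(180,225,290,330))):
    Q=cloud(n,D["d"]);m=((Q[...,2]>lo)&(Q[...,2]<hi)).astype(np.uint8);mm=np.zeros_like(m);mm[b[1]:b[3],b[0]:b[2]]=m[b[1]:b[3],b[0]:b[2]]
    k,l,s,ce=cv2.connectedComponentsWithStats(mm)
    for i in range(1,k):
        if s[i,4]>3: print(n,s[i,4],ce[i].round(1),Q[l==i].mean(0).round(1))
# scope tube points
Q=P[70:115,345:395].reshape(-1,3);t=Q[(Q[:,2]>100)]
print(len(t)); print(t[:, 2].max())
u=t[(t[:,2]<165)];print(cv2.minAreaRect(u[:,:2].astype(np.float32)))
a=cv2.resize(T["p"][60:200,220:400],None,fx=4,fy=4)[:,:,::-1]
b=cv2.resize(S["p"][230:370,120:300],None,fx=4,fy=4)[:,:,::-1]
cv2.imwrite("pics/c1.png",cv2.resize(np.vstack([a,b]),(540,600*140*2//280)) if 0 else cv2.resize(np.hstack([a,b]),(800,311)))
E
```

```text
top ((572.9784545898438, 21.662004470825195), 124.75450134277344) ((569.7928466796875, 21.353132247924805), (240.95089721679688, 244.23500061035156), 81.95474243164062)
top ((312.43359375, 477.7646789550781), 94.0687484741211) ((312.0760498046875, 477.4256286621094), (185.64956665039062, 186.41946411132812), 22.55401039123535)
scene ((568.9730224609375, 22.97856330871582), 122.61966705322266) ((569.4696044921875, 22.623456954956055), (242.48052978515625, 244.12826538085938), 123.93054962158203)
meter [401. 295.  38.]
spool [ 481. -213.   33.]
tray [ 352. -248.   25.]
scope [ 730. -200.  125.]
scope2 [191. 280. 178.]
top 18 [308.7 114.2] [673.3  21.9  86. ]
top 32 [310.1 144.5] [559.6  18.7  84.5]
top 15 [337.8 141.2] [570.1 -83.7  84.8]
top 16 [281.4 142.8] [567.3 124.5  86.8]
top 16 [310.5 170. ] [463.7  19.4  88. ]
scene 24 [239.  250.5] [467.1  20.1  82.5]
scene 66 [235.6 281.5] [580.4  22.7  84.8]
scene 28 [201.5 277.9] [572.4 -83.9  83.4]
scene 26 [269.5 280.3] [570.9 126.4  83.9]
scene 29 [231.3 310.8] [676.7  21.9  85.2]
411
1927.0729525811707
((749.9236450195312, -204.81370544433594), (55.8198356628418, 107.01087951660156), 34.34809112548828)
```

View pics/c1.png

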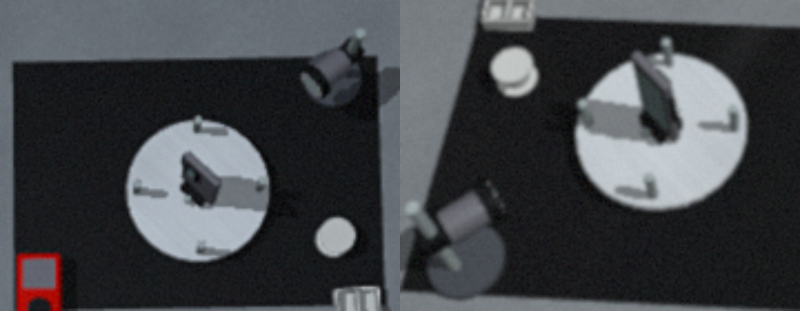

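The crop shows the phone on the large table. Its four posts lie at about 0/90/180/270° in world axes, and the larger scope at top right is aimed at it. Next I need the scope's bearing and the phone's facing.

```bash
python3 - <<'E'
from h import *
T=np.load("top0.npz");S=np.load("scene0.npz");c0=np.array([570,22])
for n,D in(("top",T),("scene",S)):
    Q=cloud(n,D["d"]);ok=(D["d"]>0)&(np.linalg.norm(Q[...,:2]-[765,-220],axis=-1)<130)
    for lo,hi in((95,150),(160,210)):
        q=Q[ok&(Q[...,2]>lo)&(Q[...,2]<hi)]
        if len(q):
            m=np.median(q,0);r=m[:2]-c0;print(n,lo,len(q),m.round(),np.hypot(*r).round(),np.degrees(np.arctan2(r[1],r[0])).round(1),cv2.fitLine(q[:,:2].astype(np.float32),cv2.DIST_L2,0,.01,.01).ravel().round(2) if len(q)>5 else'')
    ok=(D["d"]>0)&(np.linalg.norm(Q[...,:2]-c0,axis=-1)<75)&(Q[...,2]>165)&(Q[...,2]<200)
    q=Q[ok];print(n,"phone top",q.mean(0).round(),cv2.minAreaRect(q[:,:2].astype(np.float32)))
a=cv2.resize(T["p"][120:165,285:345],None,fx=6.6,fy=6.6,interpolation=cv2.INTER_CUBIC)
b=cv2.resize(S["p"][245:300,205:265],None,fx=6.6,fy=6.6,interpolation=cv2.INTER_CUBIC)
f=np.zeros((370,800,3),np.uint8);f[:a.shape[0],:a.shape[1]]=a;f[:b.shape[0],400:400+b.shape[1]]=b
f=np.clip(255*(f/255.)**.55,0,255).astype(np.uint8)
cv2.imwrite("pics/c2.png",f[:,:,::-1])
E
```

```text
top 95 356 [ 744. -192.  133.] 276.0 -50.9 [ 6.2000e-01 -7.8000e-01  7.4488e+02 -1.9443e+02]
top 160 36 [ 773. -228.  194.] 322.0 -50.8 [ 9.7000e-01  2.4000e-01  7.7435e+02 -2.2825e+02]
top phone top [569.  23. 182.] ((566.806396484375, 22.991485595703125), (73.78201293945312, 21.380565643310547), 45.71394348144531)
scene 95 668 [ 758. -194.  131.] 286.0 -48.9 [ 6.2000e-01 -7.9000e-01  7.5870e+02 -1.9428e+02]
scene 160 81 [ 780. -225.  192.] 324.0 -49.7 [ 7.8000e-01 -6.3000e-01  7.7908e+02 -2.2642e+02]
scene phone top [574.  22. 181.] ((569.9647216796875, 21.36257553100586), (74.9443359375, 20.03154754638672), 48.77317428588867)
```

View pics/c2.png

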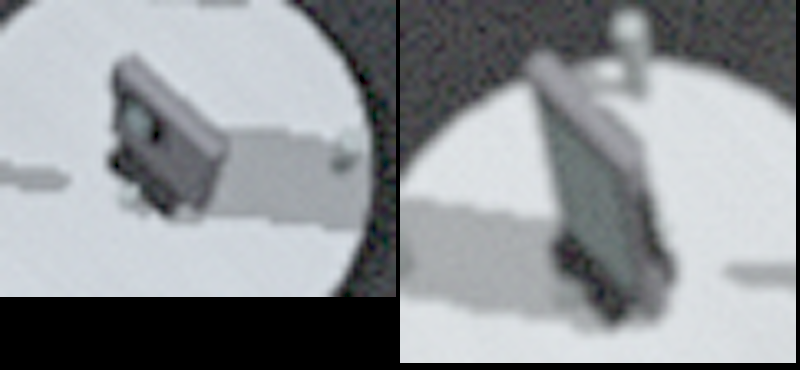

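The bump faces about +135° (left panel, ~(140,120)) and the dark rocker faces about +45° (right panel, ~(650,230)). The screen at −45° faces the scope, which bears about −51°. The plan is three clockwise strokes along the near side, about 96° and then 90° twice, with the shut fingers sweeping a post around an arc of radius 107 mm centred at (570,22).

```bash
python3 -m creep '{"delta_pos":[[0.0276,-0.0169,0],[0.0276,-0.0169,0],[0.0276,-0.0169,0],[0.0276,-0.0169,0],[0.0276,-0.0169,0],[0.0276,-0.0169,0],[0.0276,-0.0169,0],[0.0276,-0.0169,0],[0.0276,-0.0169,0],[0.0276,-0.0169,0],[0.0276,-0.0169,0],[0.0276,-0.0169,0],[0.0276,-0.0169,0],[0.0276,-0.0169,0],[0.0276,-0.0169,0],[0.0276,-0.0169,0],[0.0276,-0.0169,0],[0.0276,-0.0169,0],[0.0276,-0.0169,0],[0.0276,-0.0169,0]],"twist":[[0,0,0],[0,0,0],[0,0,0],[0,0,0],[0,0,0],[0,0,0],[0,0,0],[0,0,0],[0,0,0],[0,0,0],[0,0,0],[0,0,0],[0,0,0],[0,0,0],[0,0,0],[0,0,0],[0,0,0],[0,0,0],[0,0,0],[0,0,0]]}' 0
python3 -m creep '{"delta_pos":[[0,0,0],[0,0,0],[0,0,0],[0,0,0],[0,0,0],[0,0,0],[0,0,0],[0,0,0],[0,0,0],[0,0,0],[0,0,0],[0,0,0],[0,0,0],[0,0,0],[0,0,0],[0,0,0]],"twist":[[0,0,-6.36],[0,0,-6.36],[0,0,-6.36],[0,0,-6.36],[0,0,-6.36],[0,0,-6.36],[0,0,-6.36],[0,0,-6.36],[0,0,-6.36],[0,0,-6.36],[0,0,-6.36],[0,0,-6.36],[0,0,-6.36],[0,0,-6.36],[0,0,-6.36],[0,0,0]]}'
cat >> h.py <<'E'
def where(c=(570,22)):
    from scipy.spatial.transform import Rotation as R
    o=get_obs();M=R.from_rotvec(o["orientation"]).as_matrix();p=np.array(o["ee_pos"]);r=p[:2]-c
    print("t",round(o["t"],2),"p",p.round(1),"xyaw",np.degrees(np.arctan2(M[1,0],M[0,0])).round(1),"z",M[:,2].round(3),"r",np.hypot(*r).round(1),"phi",(np.degrees(np.arctan2(r[1],r[0]))%360).round(1),"F",np.round(o["ft_force"],1),"q",np.round(o["qpos"],2),"w",round(o["width"],1))
E
python3 -c "from h import *;where()"
```

```text
t: 1.77
ee_pos: [618.1, -73.4, 185.6]
orientation: [-3.091, -0.561, 0.001]
ft_force: [0.4, -0.2, -0.7]
width: 0.7
grasp_force: 0.0
t: 3.1
ee_pos: [617.3, -74.8, 185.5]
orientation: [-1.66, -2.666, 0.001]
ft_force: [0.1, 0.1, 0.6]
width: 0.6
grasp_force: 0.0
t 3.1 p [617.3 -74.8 185.5] xyaw 116.2 z [-0.001  0.    -1.   ] r 107.7 phi 296.0 F [0.1 0.1 0.6] q [-0.14  0.42  1.64 -0.    1.09 -0.6 ] w 0.6
```

```bash
python3 -m creep '{"delta_pos":[[0,0,0.0157],[0,0,0.0157],[0,0,0.0157],[0,0,0.0157],[0,0,0.0157],[0,0,0.0157],[0,0,0.0157],[0,0,0.0157],[0.00015,-0.0056,0],[0.00015,-0.0056,0],[0.00015,-0.0056,0],[0.00015,-0.0056,0],[0.00015,-0.0056,0],[0.00015,-0.0056,0],[0.00015,-0.0056,0],[0.00015,-0.0056,0],[0.00015,-0.0056,0],[0.00015,-0.0056,0],[0.00015,-0.0056,0],[0.00015,-0.0056,0]],"twist":[[0,0,0],[0,0,0],[0,0,0],[0,0,0],[0,0,0],[0,0,0],[0,0,0],[0,0,0],[0,0,3],[0,0,3],[0,0,3],[0,0,3],[0,0,3],[0,0,3],[0,0,3],[0,0,3],[0,0,3],[0,0,3],[0,0,3],[0,0,3]]}'
python3 -c "
from h import *;where()
p,d=get_image('scene');cv2.imwrite('pics/s1.png',p[:,:,::-1])"
```

```text
t: 4.77
ee_pos: [551.7, -84.0, 60.2]
orientation: [-2.414, -2.01, 0.0]
ft_force: [0.2, -0.5, -0.4]
width: 0.9
grasp_force: 0.0
t 4.77 p [551.7 -84.   60.2] xyaw 79.6 z [-0.  0. -1.] r 107.5 phi 260.2 F [ 0.2 -0.5 -0.4] q [-0.17  0.5   1.86  0.    0.78  0.01] w 0.9
```

View pics/s1.png

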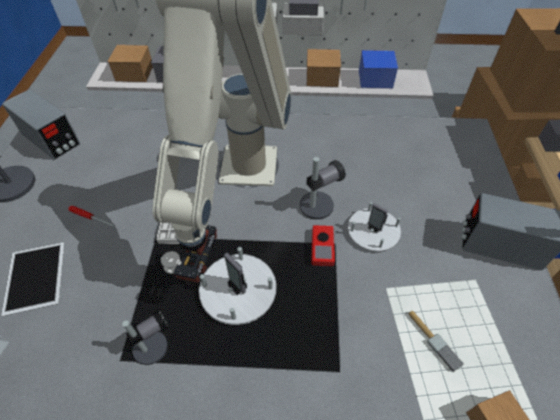

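The arm is at the near-left of the table, and the posts at (239,252), (269,284) and (232,313) look almost unmoved. I'll measure them before going on.

```bash
cat >> h.py <<'E'
def posts(show=1):
    for n,b in (("top",(262,95,352,190)),("scene",(180,225,290,330))):
        p,d=get_image(n);Q=cloud(n,d);cv2.imwrite(f"pics/last_{n}.png",p[:,:,::-1])
        m=((Q[...,2]>70)&(Q[...,2]<100)).astype(np.uint8);mm=np.zeros_like(m);mm[b[1]:b[3],b[0]:b[2]]=m[b[1]:b[3],b[0]:b[2]]
        k,l,s,ce=cv2.connectedComponentsWithStats(mm)
        for i in range(1,k):
            if s[i,4]>5:
                q=Q[l==i].mean(0);r=q[:2]-[570,22]
                if 85<np.hypot(*r)<125: print(n,s[i,4],ce[i].round(),q.round(),"r",np.hypot(*r).round(),"ang",np.degrees(np.arctan2(r[1],r[0])).round(1))
        ok=(np.linalg.norm(Q[...,:2]-[570,22],axis=-1)<60)&(Q[...,2]>165)&(Q[...,2]<200);q=Q[ok]
        if len(q)>5: print(n,"phone top",cv2.minAreaRect(q[:,:2].astype(np.float32)))
E
python3 - <<'E'
from h import *
posts();where()
p=cv2.imread("pics/last_top.png")[80:220,250:430];q=cv2.imread("pics/last_scene.png")[200:340,130:310]
cv2.imwrite("pics/c3.png",cv2.resize(np.hstack([p,q]),(800,311),interpolation=cv2.INTER_CUBIC))
E
```

```text
top 17 [309. 114.] [673.  22.  87.] r 103.0 ang -0.2
top 15 [281. 143.] [568. 125.  87.] r 103.0 ang 91.4
top phone top ((568.198486328125, 23.382556915283203), (75.63780975341797, 20.426517486572266), 44.03159713745117)
scene 24 [239. 250.] [467.  20.  83.] r 103.0 ang -179.0
scene 29 [202. 278.] [573. -84.  83.] r 106.0 ang -88.6
scene 23 [270. 280.] [570. 126.  85.] r 104.0 ang 89.9
scene 29 [231. 311.] [677.  22.  85.] r 107.0 ang -0.1
scene phone top ((569.3919677734375, 22.182010650634766), (73.10948944091797, 19.98601531982422), 45.86178207397461)
t 4.92 p [551.9 -83.9  60.3] xyaw 79.9 z [-0.  0. -1.] r 107.5 phi 260.3 F [-0.8 -0.4  1. ] q [-0.17  0.5   1.86  0.    0.78  0.  ] w 0.6
```

View pics/c3.png

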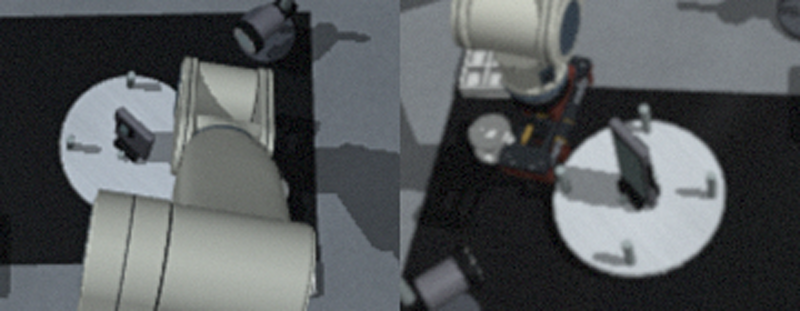

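```bash
python3 - <<'E'
from h import *
p,d=get_image("scene");Q=cloud("scene",d)
sub=Q[225:300,165:225];
for lo,hi in((30,60),(60,100),(100,130),(130,160),(160,190)):
    m=(sub[...,2]>lo)&(sub[...,2]<hi)&(np.linalg.norm(sub[...,:2]-[570,22],axis=-1)>60);q=sub[m]
    if len(q)>3:print(lo,hi,len(q),q.min(0).round(),q.max(0).round(),q.mean(0).round())
print(ray("scene",189,267,150))
for v in range(255,290,5): print([tuple(Q[v,u].round().astype(int)) for u in range(180,212,4)])
E
```

```text
30 60 440 [ 399. -250.   30.] [619. -20.  57.] [ 526. -127.   36.]
60 100 39 [553. -91.  60.] [579. -74. 100.] [572. -83.  81.]
100 130 31 [545. -95. 101.] [565. -73. 126.] [559. -79. 113.]
130 160 5 [562. -92. 130.] [567. -76. 144.] [564. -84. 135.]
160 190 101 [ 480. -131.  171.] [640. -40. 190.] [584. -80. 183.]
[ 574.23903169 -110.64444572  150.        ]
[(np.int64(445), np.int64(-193), np.int64(5)), (np.int64(576), np.int64(-112), np.int64(219)), (np.int64(575), np.int64(-101), np.int64(218)), (np.int64(576), np.int64(-89), np.int64(221)), (np.int64(575), np.int64(-78), np.int64(220)), (np.int64(573), np.int64(-67), np.int64(219)), (np.int64(1187), np.int64(200), np.int64(1218)), (np.int64(551), np.int64(-53), np.int64(184))]
[(np.int64(462), np.int64(-191), np.int64(-1)), (np.int64(593), np.int64(-109), np.int64(220)), (np.int64(1187), np.int64(200), np.int64(1218)), (np.int64(581), np.int64(-91), np.int64(202)), (np.int64(589), np.int64(-76), np.int64(216)), (np.int64(577), np.int64(-70), np.int64(198)), (np.int64(578), np.int64(-58), np.int64(199)), (np.int64(459), np.int64(-
[... 1197 characters left out ...]
(np.int64(537), np.int64(-162), np.int64(-2)), (np.int64(634), np.int64(-97), np.int64(181)), (np.int64(634), np.int64(-85), np.int64(183)), (np.int64(645), np.int64(-68), np.int64(204)), (np.int64(573), np.int64(-91), np.int64(71)), (np.int64(574), np.int64(-78), np.int64(73)), (np.int64(548), np.int64(-76), np.int64(26))]
[(np.int64(556), np.int64(-171), np.int64(-2)), (np.int64(556), np.int64(-158), np.int64(0)), (np.int64(555), np.int64(-145), np.int64(-1)), (np.int64(556), np.int64(-131), np.int64(3)), (np.int64(553), np.int64(-119), np.int64(-3)), (np.int64(1187), np.int64(200), np.int64(1218)), (np.int64(577), np.int64(-81), np.int64(46)), (np.int64(568), np.int64(-72), np.int64(30))]
```

The fingers are past the post, at x≈552 against the post's 572, yet the table hasn't turned and the force reads about 0. I'll lift, go back to the start angle, lower fully and settle, then advance in small checked steps.

```bash
python3 -m creep '{"delta_pos":[[0,0,-0.02],[0,0,-0.02],[0,0,-0.02],[0.00015,0.0056,0],[0.00015,0.0056,0],[0.00015,0.0056,0],[0.00015,0.0056,0],[0.00015,0.0056,0],[0.00015,0.0056,0],[0.00015,0.0056,0],[0.00015,0.0056,0],[0.00015,0.0056,0],[0.00015,0.0056,0],[0.00015,0.0056,0],[0.00015,0.0056,0],[0,0,0]],"twist":[[0,0,0],[0,0,0],[0,0,0],[0,0,-3],[0,0,-3],[0,0,-3],[0,0,-3],[0,0,-3],[0,0,-3],[0,0,-3],[0,0,-3],[0,0,-3],[0,0,-3],[0,0,-3],[0,0,-3],[0,0,0]]}' >/dev/null
python3 -c "from h import *;where()"
python3 -m creep '{"delta_pos":[[0,0,0.02],[0,0,0.02],[0,0,0.02],[0,0,0],[0.00015,-0.0056,0],[0.00015,-0.0056,0],[0.00015,-0.0056,0],[0.00015,-0.0056,0]],"twist":[[0,0,0],[0,0,0],[0,0,0],[0,0,0],[0,0,3],[0,0,3],[0,0,3],[0,0,3]]}' >/dev/null
python3 -c "from h import *;where()"
python3 -m creep '{"delta_pos":[[0.0001,-0.0037,0],[0.0001,-0.0037,0]],"twist":[[0,0,2],[0,0,2]]}' >/dev/null
python3 -c "from h import *;where()"
python3 -m creep '{"delta_pos":[[0.0001,-0.0037,0],[0.0001,-0.0037,0]],"twist":[[0,0,2],[0,0,2]]}' >/dev/null
python3 -c "from h import *;where()"
python3 -m creep '{"delta_pos":[[0.0001,-0.0037,0],[0.0001,-0.0037,0]],"twist":[[0,0,2],[0,0,2]]}' >/dev/null
python3 -c "from h import *;where();posts()"
```

```text
t 6.3 p [618.9 -74.5 120.4] xyaw 116.1 z [ 0.001 -0.    -1.   ] r 108.2 phi 296.9 F [-1.  -0.1 -0.4] q [-0.14  0.5   1.68  0.    0.96 -0.59] w 0.5
t 6.97 p [596.9 -82.7  61.3] xyaw 103.7 z [ 0.001 -0.    -1.   ] r 108.1 phi 284.4 F [ 0.1 -1.2 -0.2] q [-0.16  0.55  1.76 -0.    0.83 -0.4 ] w 0.7
t 7.13 p [589.6 -84.1  61.5] xyaw 99.8 z [ 0.001 -0.    -1.   ] r 107.9 phi 280.5 F [-0.7 -0.7  0.9] q [-0.16  0.54  1.77  0.    0.82 -0.33] w 0.7
t 7.3 p [582.4 -85.   61.5] xyaw 95.8 z [ 0.001 -0.    -1.   ] r 107.8 phi 276.6 F [-0.5  0.   0. ] q [-0.17  0.54  1.79 -0.    0.82 -0.27] w 0.6
t 7.47 p [575.  -85.5  61.5] xyaw 91.8 z [ 0.001 -0.    -1.   ] r 107.6 phi 272.7 F [ 0.3  0.6 -0.6] q [-0.17  0.53  1.81 -0.    0.81 -0.2 ] w 0.6
top 17 [309. 114.] [673.  22.  87.] r 103.0 ang -0.2
top 14 [281. 143.] [568. 125.  86.] r 103.0 ang 91.3
top phone top ((568.8314819335938, 24.726818084716797), (77.83241271972656, 20.874130249023438), 43.85383605957031)
scene 23 [239. 251.] [468.  20.  83.] r 102.0 ang -178.9
scene 24 [270. 280.] [571. 126.  85.] r 104.0 ang 89.7
scene 8 [203. 280.] [574. -81.  76.] r 103.0 ang -87.7
scene 29 [231. 311.] [676.  22.  84.] r 106.0 ang -0.2
scene phone top ((570.3634033203125, 20.940635681152344), (72.90349578857422, 20.131093978881836), 50.06046676635742)
```

```bash
python3 - <<'E'
from h import *
q=cv2.imread("pics/last_scene.png")[235:300,170:250]
q=cv2.resize(q,None,fx=9,fy=9,interpolation=cv2.INTER_CUBIC);q=(255*(q/255.)**.5).astype(np.uint8)
K=C["scene"]["camera_matrix"];E=np.linalg.inv(C["scene"]["extrinsics"])
def pr(P):
    c=E@[*P,1];return (K@(c[:3]/c[2]))[:2]
for P,col in(((575,-85.5,61.5),(0,0,255)),((575,-85.5,120),(0,255,0)),((570,-83,90),(255,0,0)),((570,-83,30),(255,0,0))):
    u,v=pr(P);print(P,u.round(),v.round());cv2.circle(q,(int((u-170)*9),int((v-235)*9)),4,col,-1)
cv2.imwrite("pics/c4.png",q)
E
```

```text
(575, -85.5, 61.5) 202.0 282.0
(575, -85.5, 120) 199.0 273.0
(570, -83, 90) 202.0 276.0
(570, -83, 30) 205.0 285.0
```

View pics/c4.png

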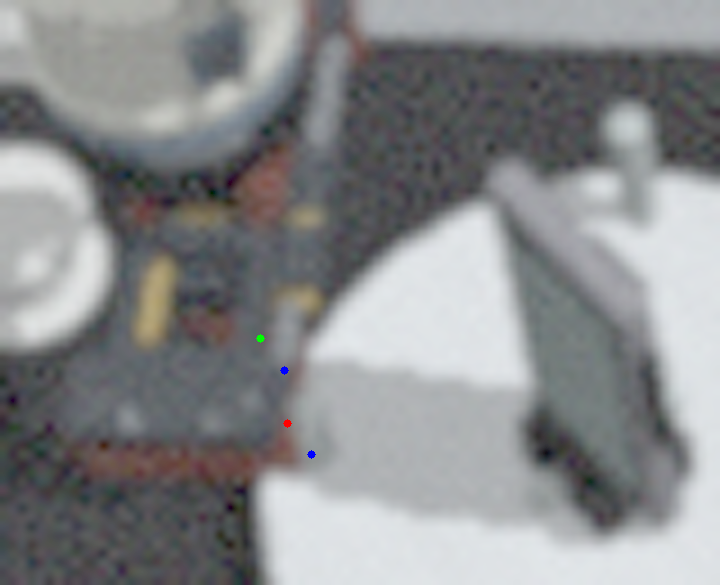

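```bash
python3 - <<'E'
from h import *
D=np.load("scene0.npz");Q=cloud("scene",D["d"]);
m=(np.linalg.norm(Q[...,:2]-[219,-585],axis=-1)<130)&(Q[...,2]>60)&(Q[...,2]<420)
v,u=np.nonzero(m);q=Q[m]
h,e=np.histogram(q[:,2],bins=np.arange(60,420,15));print([(int(a),int(b)) for a,b in zip(e,h)])
i=np.argsort(q[:,2])[:14]
for k in i: print(u[k],v[k],q[k].round())
a=D["p"][100:180,5:105];a=cv2.resize(a,None,fx=7,fy=7,interpolation=cv2.INTER_CUBIC);cv2.imwrite("pics/c5.png",(255*(a[:,:,::-1]/255.)**.5).astype(np.uint8))
E
```

```text
[(60, 0), (75, 0), (90, 0), (105, 0), (120, 0), (135, 0), (150, 0), (165, 0), (180, 0), (195, 0), (210, 7), (225, 37), (240, 34), (255, 36), (270, 48), (285, 15), (300, 94), (315, 267), (330, 471), (345, 174), (360, 89), (375, 78), (390, 172)]
82 159 [ 213. -536.  221.]
51 165 [ 246. -631.  221.]
81 159 [ 213. -539.  221.]
80 159 [ 214. -542.  222.]
52 165 [ 247. -626.  222.]
53 162 [ 233. -628.  223.]
50 165 [ 248. -632.  223.]
79 157 [ 208. -547.  225.]
82 158 [ 213. -534.  226.]
52 160 [ 227. -633.  226.]
82 154 [ 194. -541.  226.]
82 157 [ 208. -536.  226.]
82 156 [ 204. -537.  226.]
81 158 [ 214. -537.  227.]
```

View pics/c5.png

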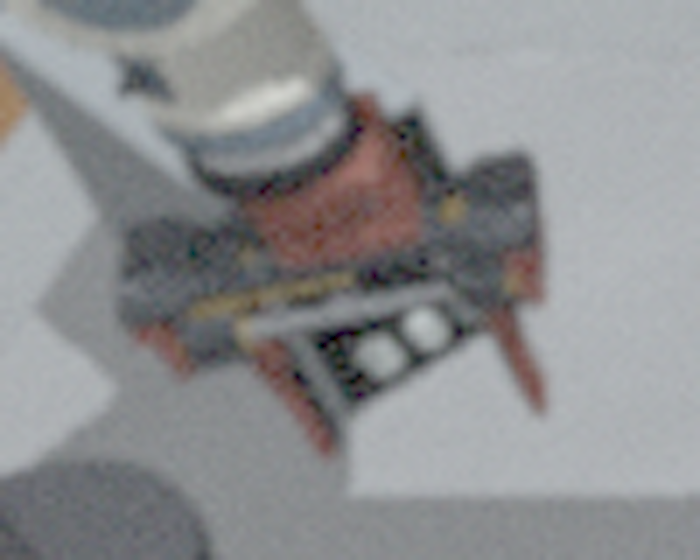

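This crop shows the fingertips at (325,450) and (540,410), which works out to z≈220. The reported TCP is 186, so the tips sit about 33 mm above the reported z. That means the sweeps passed just over the posts. I'll back up, lower to a reported 38 mm and try again.

```bash
python3 -m creep '{"delta_pos":[[0,0,-0.012],[0.00015,0.0056,0],[0.00015,0.0056,0],[0.00015,0.0056,0],[0.00015,0.0056,0],[0.00015,0.0056,0],[0.00015,0.0056,0],[0.00015,0.0056,0],[0.00015,0.0056,0],[0,0,0.0175],[0,0,0.0175],[0,0,0]],"twist":[[0,0,0],[0,0,-3],[0,0,-3],[0,0,-3],[0,0,-3],[0,0,-3],[0,0,-3],[0,0,-3],[0,0,-3],[0,0,0],[0,0,0],[0,0,0]]}' >/dev/null
python3 -c "from h import *;where()"
python3 -m creep '{"delta_pos":[[0.00015,-0.0056,0],[0.00015,-0.0056,0],[0.00015,-0.0056,0],[0.00015,-0.0056,0],[0.00015,-0.0056,0],[0.00015,-0.0056,0],[0.00015,-0.0056,0],[0.00015,-0.0056,0]],"twist":[[0,0,3],[0,0,3],[0,0,3],[0,0,3],[0,0,3],[0,0,3],[0,0,3],[0,0,3]]}' >/dev/null
python3 -c "from h import *;where();posts()"
```

```text
t 8.57 p [616.5 -74.2  35.9] xyaw 116.0 z [-0.003  0.    -1.   ] r 106.9 phi 295.8 F [-0.1  0.8  0.3] q [-0.14  0.61  1.72 -0.    0.81 -0.59] w 0.3
t 9.23 p [576.2 -85.7  39.2] xyaw 91.8 z [ 0.003 -0.001 -1.   ] r 107.9 phi 273.3 F [ 2.3 -0.6 -0.7] q [-0.17  0.56  1.81 -0.    0.76 -0.2 ] w 0.8
top 15 [311. 114.] [673.  12.  89.] r 104.0 ang -5.6
top 15 [281. 140.] [577. 125.  85.] r 103.0 ang 86.2
top phone top ((567.4364013671875, 22.21736717224121), (73.09004974365234, 19.573535919189453), 41.80121612548828)
scene 25 [242. 250.] [467.  31.  84.] r 103.0 ang 175.2
scene 12 [204. 279.] [574. -76.  82.] r 99.0 ang -87.7
scene 28 [269. 283.] [581. 125.  84.] r 104.0 ang 83.7
scene 26 [228. 310.] [676.  12.  85.] r 106.0 ang -5.4
scene phone top ((570.006591796875, 23.323184967041016), (72.27407836914062, 20.884740829467773), 41.47698974609375)
```

Contact now works: the table is at about −5.4° and the force is 2.3 N. It needs another ~90.5° clockwise.

```bash
python3 -m creep '{"delta_pos":[[0.00015,-0.0056,0],[0.00015,-0.0056,0],[0.00015,-0.0056,0],[0.00015,-0.0056,0],[0.00015,-0.0056,0],[0.00015,-0.0056,0],[0.00015,-0.0056,0],[0.00015,-0.0056,0],[0.00015,-0.0056,0],[0.00015,-0.0056,0],[0.00015,-0.0056,0],[0.00015,-0.0056,0],[0.00015,-0.0056,0],[0.00015,-0.0056,0],[0.00015,-0.0056,0],[0.00015,-0.0056,0],[0.00015,-0.0056,0],[0.00015,-0.0056,0]],"twist":[[0,0,3],[0,0,3],[0,0,3],[0,0,3],[0,0,3],[0,0,3],[0,0,3],[0,0,3],[0,0,3],[0,0,3],[0,0,3],[0,0,3],[0,0,3],[0,0,3],[0,0,3],[0,0,3],[0,0,3],[0,0,3]]}' >/dev/null
python3 -c "from h import *;where();posts()"
```

```text
t 10.83 p [487.6 -44.3  38.5] xyaw 37.9 z [ 0.002 -0.001 -1.   ] r 105.7 phi 218.8 F [ 0.4 -2.1  1. ] q [-0.11  0.47  2.02 -0.    0.66  0.79] w 0.5
top 17 [295. 118.] [659.  74.  89.] r 103.0 ang 30.6
top 13 [334. 127.] [623. -69.  88.] r 106.0 ang -59.7
top 15 [285. 157.] [515. 110.  85.] r 104.0 ang 122.0
top phone top ((568.83203125, 22.530467987060547), (19.450986862182617, 71.37187957763672), 76.57940673828125)
scene 51 [220. 255.] [491. -38.  86.] r 100.0 ang -142.8
scene 25 [266. 265.] [519. 111.  84.] r 103.0 ang 119.7
scene 27 [203. 293.] [624. -69.  85.] r 106.0 ang -59.1
scene 26 [250. 307.] [663.  74.  85.] r 106.0 ang 29.5
scene phone top ((571.3651123046875, 23.208330154418945), (19.876651763916016, 74.1983871459961), 75.68196105957031)
```

```bash
python3 -m creep '{"delta_pos":[[0.00015,-0.0056,0],[0.00015,-0.0056,0],[0.00015,-0.0056,0],[0.00015,-0.0056,0],[0.00015,-0.0056,0],[0.00015,-0.0056,0],[0.00015,-0.0056,0],[0.00015,-0.0056,0],[0.00015,-0.0056,0],[0.00015,-0.0056,0],[0.00004,-0.0028,0],[0.00004,-0.0028,0],[0.00004,-0.0028,0],[0.00004,-0.0028,0],[0,0,0],[0,0.008,0],[0,0.01,0],[0,0.01,0],[0,0,0]],"twist":[[0,0,3],[0,0,3],[0,0,3],[0,0,3],[0,0,3],[0,0,3],[0,0,3],[0,0,3],[0,0,3],[0,0,3],[0,0,1.5],[0,0,1.5],[0,0,1.5],[0,0,1.5],[0,0,0],[0,0,0],[0,0,0],[0,0,0],[0,0,0]]}' >/dev/null
python3 -c "from h import *;where();posts()"
python3 -m creep '{"delta_pos":[[0,0,-0.02],[0,0,-0.02],[0,0,-0.02],[0,0,-0.02],[0,0,0],[0,0,0],[0,0,0],[0,0,0],[0,0,0],[0,0,0],[0,0,0],[0,0,0]],"twist":[[0,0,0],[0,0,0],[0,0,0],[0,0,0],[0,0,0],[0,0,0],[0,0,0],[0,0,0],[0,0,0],[0,0,0],[0,0,0],[0,0,0]]}' >/dev/null
python3 -c "from h import *;where();posts()"
```

```text
t 12.52 p [465.3 -11.7  37.5] xyaw 1.9 z [ 0. -0. -1.] r 110.0 phi 197.9 F [-0.3 -0.1 -0.2] q [-0.05  0.44  2.07 -0.    0.63  1.49] w 0.6
top 16 [312. 114.] [673.   8.  88.] r 104.0 ang -7.8
top 17 [281. 139.] [581. 124.  88.] r 103.0 ang 84.1
top phone top ((572.6287231445312, 20.121612548828125), (21.54651641845703, 76.52851867675781), 39.18295669555664)
scene 26 [243. 251.] [467.  33.  83.] r 103.0 ang 173.9
scene 28 [229. 252.] [477. -12.  86.] r 99.0 ang -159.7
scene 26 [203. 274.] [559. -83.  84.] r 105.0 ang -96.0
scene 30 [269. 284.] [584. 125.  83.] r 104.0 ang 82.3
scene 31 [227. 311.] [676.   9.  84.] r 107.0 ang -6.9
scene phone top ((572.4855346679688, 22.186981201171875), (21.357337951660156, 72.94119262695312), 38.13836669921875)
t 13.62 p [464.9  -9.8 117. ] xyaw 2.0 z [-0.001  0.    -1.   ] r 109.9 phi 196.8 F [-0.5 -0.5 -0.4] q [-0.05  0.3   2.03 -0.    0.82  1.49] w 0.6
top 18 [312. 114.] [673.   8.  86.] r 104.0 ang -7.7
top 16 [281. 139.] [581. 125.  87.] r 103.0 ang 84.0
top phone top ((571.7020874023438, 21.562702178955078), (19.407909393310547, 74.98773193359375), 40.471893310546875)
scene 27 [243. 251.] [468.  33.  83.] r 103.0 ang 173.7
scene 27 [203. 274.] [559. -83.  84.] r 105.0 ang -95.9
scene 29 [269. 284.] [584. 125.  83.] r 104.0 ang 82.4
scene 29 [227. 310.] [676.   9.  85.] r 106.0 ang -7.0
scene phone top ((571.9500732421875, 21.998241424560547), (22.049633026123047, 72.74149322509766), 41.07074737548828)
```

Step 1 is met: the table is at −96.7°, with the rocker to the lens within about 1° and the hand lifted for over a second. Now I'll return above the table for stroke 2.

```bash
python3 -m creep '{"delta_pos":[[0,-0.014,0],[0,-0.014,0],[0.0004,0.0093,0],[0.0004,0.0093,0],[0.0004,0.0093,0],[0.0004,0.0093,0],[0.0004,0.0093,0],[0.0004,0.0093,0],[0.0004,0.0093,0],[0.0004,0.0093,0],[0.0004,0.0093,0],[0.0004,0.0093,0],[0.0004,0.0093,0],[0.0004,0.0093,0],[0.0004,0.0093,0],[0.0004,0.0093,0],[0.0004,0.0093,0],[0.0004,0.0093,0],[0.0004,0.0093,0],[0.0004,0.0093,0]],"twist":[[0,0,0],[0,0,0],[0,0,-5],[0,0,-5],[0,0,-5],[0,0,-5],[0,0,-5],[0,0,-5],[0,0,-5],[0,0,-5],[0,0,-5],[0,0,-5],[0,0,-5],[0,0,-5],[0,0,-5],[0,0,-5],[0,0,-5],[0,0,-5],[0,0,-5],[0,0,-5]]}' >/dev/null
python3 -m creep '{"delta_pos":[[0.0004,0.0093,0],[0.0004,0.0093,0],[0.0004,0.0093,0],[0,0,0]],"twist":[[0,0,-5],[0,0,-5],[0,0,-5],[0,0,0]]}' >/dev/null
python3 -c "from h import *;where();posts()"
```

```text
t 15.72 p [603.3 -80.2 117.4] xyaw 107.2 z [ 0.001 -0.    -1.   ] r 107.5 phi 288.0 F [ 1.2 -0.1 -0.3] q [-0.15  0.48  1.72  0.    0.94 -0.45] w 0.3
top 17 [312. 114.] [672.   8.  89.] r 103.0 ang -7.7
top 15 [281. 139.] [581. 124.  86.] r 103.0 ang 83.9
top 13 [307. 170.] [465.  34.  90.] r 106.0 ang 173.7
top phone top ((570.1455078125, 19.171672821044922), (21.46620750427246, 76.95462036132812), 46.98679733276367)
scene 27 [243. 251.] [468.  33.  83.] r 103.0 ang 173.8
scene 28 [269. 284.] [584. 125.  84.] r 104.0 ang 82.3
scene 31 [227. 311.] [676.   9.  84.] r 107.0 ang -6.9
scene phone top ((572.7637939453125, 22.176462173461914), (20.18732452392578, 72.6451187133789), 34.82245635986328)
```

```bash
python3 -m creep '{"delta_pos":[[0,0,0.02],[0,0,0.02],[0,0,0.02],[0,0,0.02],[0,0,0],[0.00015,-0.0056,0],[0.00015,-0.0056,0],[0.00015,-0.0056,0],[0.00015,-0.0056,0],[0.00015,-0.0056,0],[0.00015,-0.0056,0],[0.00015,-0.0056,0],[0.00015,-0.0056,0],[0.00015,-0.0056,0],[0.00015,-0.0056,0],[0.00015,-0.0056,0],[0.00015,-0.0056,0],[0.00015,-0.0056,0],[0.00015,-0.0056,0],[0.00015,-0.0056,0]],"twist":[[0,0,0],[0,0,0],[0,0,0],[0,0,0],[0,0,0],[0,0,3],[0,0,3],[0,0,3],[0,0,3],[0,0,3],[0,0,3],[0,0,3],[0,0,3],[0,0,3],[0,0,3],[0,0,3],[0,0,3],[0,0,3],[0,0,3],[0,0,3]]}' >/dev/null
python3 -m creep '{"delta_pos":[[0.00015,-0.0056,0],[0.00015,-0.0056,0],[0.00015,-0.0056,0],[0.00015,-0.0056,0],[0.00015,-0.0056,0],[0.00015,-0.0056,0],[0.00015,-0.0056,0],[0.00015,-0.0056,0],[0.00015,-0.0056,0],[0.00015,-0.0056,0],[0.00015,-0.0056,0],[0.00015,-0.0056,0],[0.00015,-0.0056,0],[0.00015,-0.0056,0],[0.00015,-0.0056,0],[0.00015,-0.0056,0]],"twist":[[0,0,3],[0,0,3],[0,0,3],[0,0,3],[0,0,3],[0,0,3],[0,0,3],[0,0,3],[0,0,3],[0,0,3],[0,0,3],[0,0,3],[0,0,3],[0,0,3],[0,0,3],[0,0,3]]}' >/dev/null
python3 -c "from h import *;where();posts()"
```

```text
t 18.82 p [466.6  -3.9  38.5] xyaw 13.7 z [ 0.001 -0.    -1.   ] r 106.6 phi 194.1 F [ 0.3 -2.9  0.8] q [-0.03  0.44  2.06 -0.    0.63  1.3 ] w 0.7
top 16 [306. 114.] [673.  31.  88.] r 104.0 ang 4.9
top 14 [282. 145.] [558. 124.  87.] r 103.0 ang 96.4
top phone top ((574.1824951171875, 24.243453979492188), (61.32680130004883, 18.65185546875), 57.71500778198242)
scene 52 [234. 252.] [473.   4.  85.] r 99.0 ang -169.3
scene 25 [269. 278.] [563. 125.  85.] r 103.0 ang 93.7
scene 25 [201. 280.] [581. -83.  85.] r 106.0 ang -83.9
scene 28 [234. 311.] [676.  30.  84.] r 106.0 ang 4.4
scene phone top ((572.2676391601562, 18.26325035095215), (74.88850402832031, 20.27138328552246), 50.71482467651367)
```

```bash
python3 -m creep '{"delta_pos":[[0.00015,-0.0056,0],[0.00015,-0.0056,0],[0.00004,-0.0026,0],[0.00004,-0.0026,0],[0.00004,-0.0026,0],[0.00004,-0.0026,0],[0,0,0],[0,0.008,0],[0,0.01,0],[0,0.01,0],[0,0,-0.02],[0,0,-0.02],[0,0,-0.02],[0,0,-0.02],[0,0,0],[0,0,0],[0,0,0],[0,0,0],[0,0,0],[0,0,0]],"twist":[[0,0,3],[0,0,3],[0,0,1.4],[0,0,1.4],[0,0,1.4],[0,0,1.4],[0,0,0],[0,0,0],[0,0,0],[0,0,0],[0,0,0],[0,0,0],[0,0,0],[0,0,0],[0,0,0],[0,0,0],[0,0,0],[0,0,0],[0,0,0],[0,0,0]]}' >/dev/null
python3 -m creep '{"delta_pos":[[0,0,0],[0,0,0],[0,0,0],[0,0,0],[0,0,0],[0,0,0]],"twist":[[0,0,0],[0,0,0],[0,0,0],[0,0,0],[0,0,0],[0,0,0]]}' >/dev/null
python3 -c "from h import *;where();posts()"
python3 -c "
import cv2;cv2.imwrite('pics/c6.png',cv2.resize(cv2.imread('pics/last_scene.png')[220:380,110:310],(800,640))[:600])"
```

```text
t 21.08 p [464.9 -10.3 117.4] xyaw 2.4 z [ 0.  0. -1.] r 110.0 phi 197.1 F [ 0.2 -0.1  0.1] q [-0.05  0.29  2.03  0.    0.82  1.48] w 0.4
top 16 [312. 114.] [672.   8.  89.] r 103.0 ang -7.6
top 17 [281. 139.] [580. 125.  87.] r 103.0 ang 84.6
top phone top ((589.1634521484375, 35.708316802978516), (22.734914779663086, 14.16372013092041), 36.78312301635742)
scene 25 [243. 251.] [468.  32.  83.] r 103.0 ang 174.2
scene 25 [203. 274.] [561. -83.  84.] r 105.0 ang -95.1
scene 29 [269. 284.] [583. 126.  84.] r 104.0 ang 82.6
scene 31 [227. 311.] [676.  10.  84.] r 107.0 ang -6.6
scene phone top ((573.2450561523438, 19.055824279785156), (71.67234802246094, 20.415969848632812), 38.74824523925781)
```

View pics/c6.png

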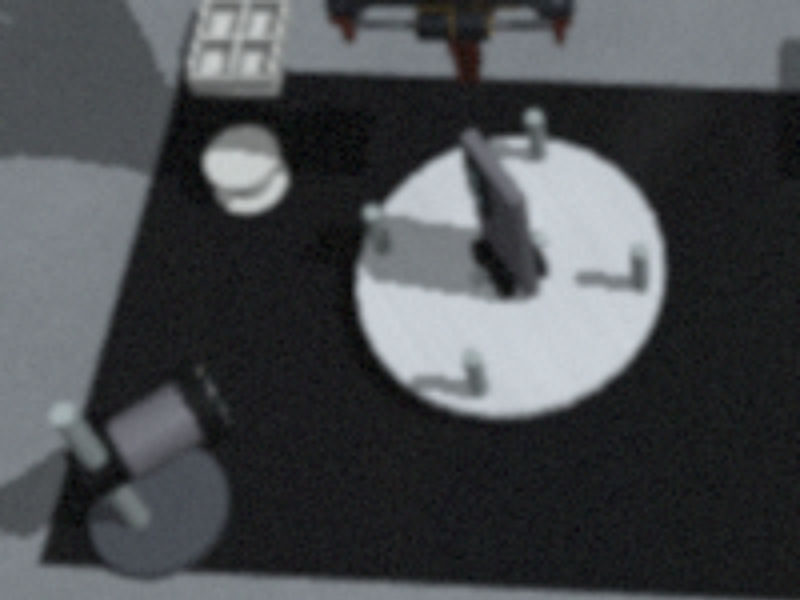

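The crop shows the phone's back with the bump (~(490,190)) turned towards the scope at lower left. The table is at about −186.4°, the hand is up and the bystanders haven't moved. Next is stroke 3, done the same way.

```bash
python3 -m creep '{"delta_pos":[[0,-0.014,0],[0,-0.014,0],[0.0004,0.0093,0],[0.0004,0.0093,0],[0.0004,0.0093,0],[0.0004,0.0093,0],[0.0004,0.0093,0],[0.0004,0.0093,0],[0.0004,0.0093,0],[0.0004,0.0093,0],[0.0004,0.0093,0],[0.0004,0.0093,0],[0.0004,0.0093,0],[0.0004,0.0093,0],[0.0004,0.0093,0],[0.0004,0.0093,0],[0.0004,0.0093,0],[0.0004,0.0093,0],[0.0004,0.0093,0],[0.0004,0.0093,0]],"twist":[[0,0,0],[0,0,0],[0,0,-5],[0,0,-5],[0,0,-5],[0,0,-5],[0,0,-5],[0,0,-5],[0,0,-5],[0,0,-5],[0,0,-5],[0,0,-5],[0,0,-5],[0,0,-5],[0,0,-5],[0,0,-5],[0,0,-5],[0,0,-5],[0,0,-5],[0,0,-5]]}' >/dev/null
python3 -m creep '{"delta_pos":[[0.0004,0.0093,0],[0.0004,0.0093,0],[0.0004,0.0093,0],[0,0,0]],"twist":[[0,0,-5],[0,0,-5],[0,0,-5],[0,0,0]]}' >/dev/null
python3 -c "from h import *;where()"
python3 -m creep '{"delta_pos":[[0,0,0.02],[0,0,0.02],[0,0,0.02],[0,0,0.02],[0,0,0],[0.00015,-0.0056,0],[0.00015,-0.0056,0],[0.00015,-0.0056,0],[0.00015,-0.0056,0],[0.00015,-0.0056,0],[0.00015,-0.0056,0],[0.00015,-0.0056,0],[0.00015,-0.0056,0],[0.00015,-0.0056,0],[0.00015,-0.0056,0],[0.00015,-0.0056,0],[0.00015,-0.0056,0],[0.00015,-0.0056,0],[0.00015,-0.0056,0],[0.00015,-0.0056,0]],"twist":[[0,0,0],[0,0,0],[0,0,0],[0,0,0],[0,0,0],[0,0,3],[0,0,3],[0,0,3],[0,0,3],[0,0,3],[0,0,3],[0,0,3],[0,0,3],[0,0,3],[0,0,3],[0,0,3],[0,0,3],[0,0,3],[0,0,3],[0,0,3]]}' >/dev/null
python3 -m creep '{"delta_pos":[[0.00015,-0.0056,0],[0.00015,-0.0056,0],[0.00015,-0.0056,0],[0.00015,-0.0056,0],[0.00015,-0.0056,0],[0.00015,-0.0056,0],[0.00015,-0.0056,0],[0.00015,-0.0056,0],[0.00015,-0.0056,0],[0.00015,-0.0056,0],[0.00015,-0.0056,0],[0.00015,-0.0056,0],[0.00015,-0.0056,0],[0.00015,-0.0056,0],[0.00015,-0.0056,0],[0.00015,-0.0056,0]],"twist":[[0,0,3],[0,0,3],[0,0,3],[0,0,3],[0,0,3],[0,0,3],[0,0,3],[0,0,3],[0,0,3],[0,0,3],[0,0,3],[0,0,3],[0,0,3],[0,0,3],[0,0,3],[0,0,3]]}' >/dev/null
python3 -c "from h import *;where();posts()"
```

```text
t 23.18 p [603.6 -79.7 117.4] xyaw 107.6 z [ 0.001 -0.    -1.   ] r 107.2 phi 288.3 F [-0.3  0.5 -0.2] q [-0.15  0.48  1.72  0.    0.94 -0.46] w 0.3
t 26.18 p [466.6  -4.4  38.5] xyaw 14.1 z [ 0.001 -0.    -1.   ] r 106.7 phi 194.3 F [-0.4 -2.3  1.3] q [-0.03  0.44  2.06 -0.    0.63  1.29] w 0.5
top 16 [306. 115.] [672.  32.  85.] r 103.0 ang 5.4
top 17 [281. 145.] [557. 125.  88.] r 103.0 ang 97.0
top phone top ((572.2922973632812, 17.08788299560547), (18.716920852661133, 65.41653442382812), 50.91666793823242)
scene 52 [234. 251.] [473.   4.  86.] r 99.0 ang -169.2
scene 25 [269. 278.] [563. 126.  84.] r 104.0 ang 94.1
scene 26 [201. 281.] [582. -83.  84.] r 106.0 ang -83.3
scene 26 [234. 311.] [676.  31.  85.] r 106.0 ang 4.8
scene phone top ((569.4382934570312, 19.641756057739258), (20.146089553833008, 74.38109588623047), 49.086875915527344)
```

```bash
python3 -m creep '{"delta_pos":[[0.00015,-0.0056,0],[0.00015,-0.0056,0],[0.00004,-0.0027,0],[0.00004,-0.0027,0],[0.00004,-0.0027,0],[0.00004,-0.0027,0],[0,0,0],[0,0.008,0],[0,0.01,0],[0,0.01,0],[0,0,-0.02],[0,0,-0.02],[0,0,-0.02],[0,0,-0.02],[0,0,0],[0,0,0],[0,0,0],[0,0,0],[0,0,0],[0,0,0]],"twist":[[0,0,3],[0,0,3],[0,0,1.45],[0,0,1.45],[0,0,1.45],[0,0,1.45],[0,0,0],[0,0,0],[0,0,0],[0,0,0],[0,0,0],[0,0,0],[0,0,0],[0,0,0],[0,0,0],[0,0,0],[0,0,0],[0,0,0],[0,0,0],[0,0,0]]}' >/dev/null
python3 -m creep '{"delta_pos":[[0,0,0],[0,0,0],[0,0,0],[0,0,0],[0,0,0],[0,0,0]],"twist":[[0,0,0],[0,0,0],[0,0,0],[0,0,0],[0,0,0],[0,0,0]]}' >/dev/null
python3 -c "from h import *;where();posts()"
python3 -c "
import cv2;cv2.imwrite('pics/c7.png',cv2.resize(cv2.imread('pics/last_scene.png')[220:380,110:310],(800,640))[:600])"
```

```text
t 28.45 p [464.7 -10.5 117.4] xyaw 2.6 z [ 0.  0. -1.] r 110.2 phi 197.1 F [-0.3  1.4 -0.2] q [-0.05  0.29  2.03  0.    0.82  1.48] w 0.5
top 15 [312. 114.] [673.   9.  87.] r 103.0 ang -7.2
top 15 [281. 139.] [580. 124.  87.] r 103.0 ang 84.3
top phone top ((569.4466552734375, 20.64666175842285), (15.038904190063477, 75.53487396240234), 39.25979232788086)
scene 24 [243. 251.] [467.  32.  83.] r 103.0 ang 174.3
scene 25 [203. 274.] [561. -83.  85.] r 105.0 ang -95.1
scene 28 [269. 284.] [583. 125.  84.] r 104.0 ang 82.7
scene 29 [227. 311.] [677.  10.  85.] r 107.0 ang -6.5
scene phone top ((571.7514038085938, 21.73811149597168), (17.213722229003906, 72.9671859741211), 36.9055061340332)
```

View pics/c7.png

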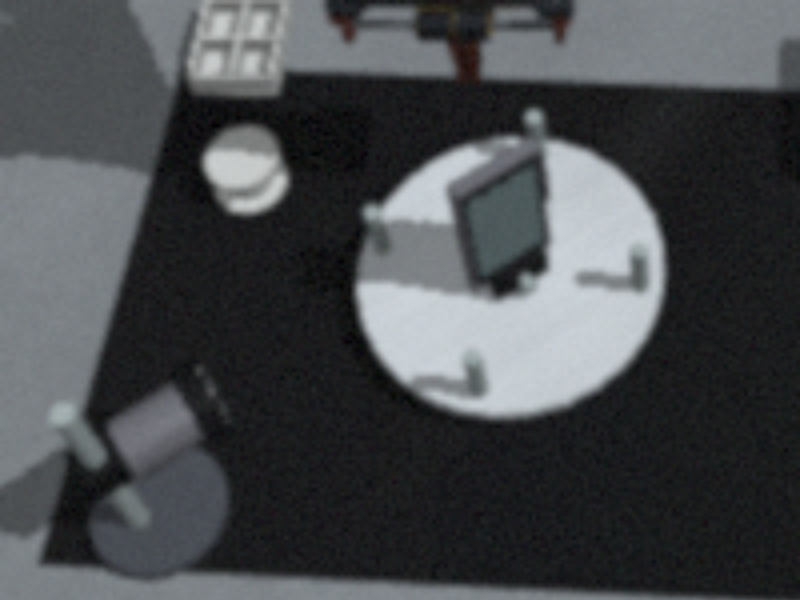

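The screen now faces lower right and the plain edge (~(465,240)) faces the scope. The table is at about −276.3°, the hand is clear and the bystanders are in place, so I'm handing in.

```bash
python3 -c "from workcell import *;print(close_job())"
```

```text
the job is handed in; nothing more can be done
None
```

I showed the rocker edge, then the back, then the plain edge to the lens, each within about 1–2° by camera with the hand lifted clear for over a second, and handed the job in at about 28.5 s with the plain edge facing it; no verdict was returned.

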